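# Tip the manifold cradle to 45 degrees and pin it

## Robot

A 6-joint arm with a two-finger parallel gripper is mounted at the origin on the work surface. World frame = base frame: x ahead of the robot, y to its left, z up, the work surface at z = 0. Lengths are in mm, angles in degrees, forces in N, time in s.
With the tool pointing down it reaches from about 350 to 850 mm from the base axis. Payload 8.1 kg.
Tool frame: the origin (TCP) lies at the very end of the fingers, on their centre line; the grasp point (between the pads) lies 19 mm behind it; x points along the fingers, y is the direction in which the jaws open and shut, and the axes are right-handed (so a half turn about x gives the same grasp; the last joint's range is limited). The gripper opens to 85 mm and grips with 20 to 120 N. Pads are 22 mm wide; open, the fingers measure 114 mm over their backs; the gripper's body (76 mm by 85 mm) begins 54 mm behind the grasp point. The pads swing forward as they close: fully open they stand 13 mm farther back than shut.
Start: joints at [-81.669, 7.471, 85.268, -0, 87.261, -4.893], TCP at [137.274, -584.09, 231.292] pointing down, gripper open.
Joint ranges: [-169.43, 169.43], [-51.17, 129.36], [1.28, 143.12], [-76.62, 256.62], [0, 156.53], [-152.29, 152.29]. Speed limits (degrees/s): [136.94, 136.94, 159.86, 180, 180, 180].

## Interface

Orientations are given as [roll, pitch, yaw] about the fixed x, y, z axes, in that order (R = Rz(yaw) Ry(pitch) Rx(roll)).
In Python, from bench import sensors, snapshot, r gives the robot as it stands. The module is installed in compiled form; this text tells all that it offers.
- The arm moves only by the tool drive_tool, never from a script. Its argument "moves" is one flat list of numbers, 6 for each row, row after row: the shift along the tool's x, y, z in cm, then the turn, a rotation vector about the tool's x, y, z in degrees. In form: [tx, ty, tz, wx, wy, wz, tx, ty, tz, wx, wy, wz, ...]. A call has 1 to 20 rows; each row shifts and turns the commanded pose from where the row before left it, along the tool's axes as they then stand; what a row does not reach is not made up. A row lasts 1/12 s, in which the tool goes at most 41.7 mm and 7.16 degrees, less where a joint would pass 70% of its speed; a pose out of reach is approached as far as the arm can. A call with a gripper value outside its range is refused whole. "hand" is the finger opening in cm, from 0 to 8.54, set as the call begins (left out, the last holds). The fingers move at their own pace and stop on an object; "grip_force" is the grip in N (left out, the last holds). Time passes only in rows, so rows that do not move let the fingers close. It gives the time, the measured TCP pose, the force and the opening at its end, in the units of the state.
- sensors.sense(): the state, without advancing time (a new reading comes with each control period).
- snapshot(name): name is "scene" or "top" or "wrist"; returns a dict with "image" (420x560x3 uint8, red, green, blue), "z_map" (420x560 float32, mm along the optical axis (not along the pixel's ray), 0 where there is no reading), "camera_matrix" (3x3 intrinsics, pixels), "eye" and "orientation" of the camera in the world; the wrist camera has in their place "mount" (4x4, takes a point from camera to tool coordinates, whose origin is the TCP and whose axes are the tool frame's). Camera axes: x right, y down, z forward; pixel columns grow to the right and rows downward; lengths in mm; the calibration is good to about 2 mm. A picture is of the moment at which its call begins: read the wrist's pose just before it.
- r.hand_in(): hands the job in, once; it reports no verdict.
The state is a dict: "time": time; "joint_pos": joint angles; "qd": joint speeds; "joint_efforts": joint torques, N m; "tool_pos": TCP position; "tcp_rot": TCP orientation; "ft_force": force on the tool from outside, world axes, zero at the start; "wrist_torque": the same for the moment, N m; "finger_gap": finger opening in mm.
Only numpy, scipy, OpenCV 4.12 (cv2) and the standard library are available. Lean on these libraries where they do the work, as an engineer would, in place of code of your own. Each camera call takes 0.05 s, during which the arm holds its last target.

## Task

The hydraulic manifold is clamped level in the tilting stand. Draw the red-handled locking pin, swing the cradle up by its red bar to the 45 degree station, so that the three hose ports look up at a slant, and push the pin fully home in that hole so that the cradle is locked. Leave the spanner, tin and fittings on the bench where they are.

Things in the scene. Friction and masses are not known exactly. Their poses are not given: they have to be found in the camera images.
- stand: Blue steel trunnion stand bolted to the bench: base 200 x 260 x 14 mm, two upright cheek plates. Origin on the bench midway between the cheeks. z up; y along the trunnion axis, which lies level 150 mm above the origin; -x is the front (red bar and hose ports, cradle level). The -y cheek is 245 mm tall, outer face at y = -104 mm, and carries the pin's boss; the +y cheek is 182 mm tall.
- boss (a point): Centre of the outer end of the round boss, 30 mm across, that guides the locking pin through the stand's -y cheek: x = 0, y = -134 mm, z = 220 mm in the stand's frame.
- cradle (a joint): Tilt of the cradle, rad: 0 level, growing as the front bar swings up, stop at 1.63. A steel sector beside the -y cheek has three 16.5 mm holes 70 mm from the axis, for 0, 0.785 (45 degrees, the middle hole) and 1.571. Nearly balanced, stiff bushes: it stays where it is left; 4 to 8 N at the bar turns it. With the pin in a hole it has about 0.02 rad of play either way.
- ports (a point): Middle of the three steel hose ports on the front of the clamped aluminium manifold (96 x 72 x 60 mm), at the port's open end, 61 mm in front of the trunnion axis. They point level at tilt 0.
- bar_grip (a point): Middle of the cradle's round red bar, 15 mm thick, 120 mm long along the stand's y between two side arms, 115 mm from the trunnion axis: at tilt t it is at x = -115 cos t, y = 0, z = 150 + 115 sin t (mm, stand's frame). It is free for 45 mm towards the axis; with the cradle level the manifold rises 45 mm above it.
- pin (a joint): How far the locking pin is drawn, m: 0 fully home, 0.040 fully out. It slides along the stand's y; drawing it moves its handle to -y. 14 mm thick with a round nose, it leaves the hole at about 0.018 and pulls the cradle straight by a few mm as it enters. About 4 N of friction; stays where it is left.
- pin_handle (a point): Grip point on the pin's upright red handle, round, 16 mm thick, standing above the pin's outer end: 48 mm above the pin's axis, 27 mm below the handle's top, free all round. In the stand's frame: x = 0, y = -168 mm minus the pin's value, z = 268 mm.
- spanner: Loose steel spanner, 200 mm long, lying on the bench along its own x; origin under its middle. Bystander.
- grease_tin: Loose yellow tin, 76 mm across, 75 mm tall, upright; origin at the centre of its underside. Bystander.
- adaptor: Loose hexagon pipe adaptor of steel and brass, 36 mm across flats, 66 mm tall, upright; origin at the centre of its underside. Bystander.
- ferrule: Loose brass crimp sleeve, 42 mm across, 60 mm tall, upright; origin at the centre of its underside. Bystander.

How it is judged (in metres and radians):
On the way, in this order (a step that is already met when the one before it is completed fails the run):
1. the pin is drawn clear of the sector (value of joint pin above 0.02 m), for 0.1 s.
2. with the pin drawn, the cradle is brought to the 45 degree station (0.785 rad, within 0.08) (value of joint pin above 0.012 m and value of joint cradle between 0.705 and 0.865 rad), for 0.1 s.
At the end, for the whole second after the job is handed in: The cradle stands at the 45 degree station (0.785 rad within 0.04) with the pin home in that hole (joint below 5 mm), both at rest and released; the four bystanders are within 30 mm of where they started (value of joint pin below 0.005 m and value of joint cradle between 0.745 and 0.825 rad and velocity of joint cradle between -0.05 and 0.05 rad/s and velocity of joint pin between -0.01 and 0.01 m/s and distance of each of spanner, grease_tin, adaptor, ferrule from where it was at the start of the episode below 0.03 m); the robot touches nothing.
It fails at once if a bystander is knocked more than 30 mm from its place (distance of any of spanner, grease_tin, adaptor, ferrule from where it was at the start of the episode above 0.03 m).
It also fails if it takes over 72 s, if anything falls off the work surface, if the arm or the gripper's body presses on something with over 40 N, if the wrist force passes 120 N, or if a joint passes its speed limit or range.

## Working session

There is one attempt and no reset: what is moved stays moved. The work goes in short steps, Python scripts to look and compute and a tool call to move; the robot and the scene stay as the last step left them, time stands still between calls to the robot, and variables do not carry over. Pictures are saved under pics/ and viewed, and the job is handed in when it is done.

Besides the shell and the picture viewer there is one more tool, called after "Request:" in YAML: its name, and indented under it one key for each argument. drive_tool: Moves the arm, as the interface text tells. Its arguments: {"type":"object","properties":{"moves":{"type":"array","items":{"type":"number"}},"hand":{"type":"number"},"grip_force":{"type":"number"}},"required":["moves"]}

```bash
mkdir -p pics; ls; python3 - <<'E'
from bench import sensors, snapshot, r
import cv2,numpy as np,pickle
print(sensors.sense())
for n in ["scene","top","wrist"]:
    s=snapshot(n); pickle.dump(s,open(n+".pkl","wb"))
    cv2.imwrite(f"pics/{n}0.png",s["image"][:,:,::-1])
    print(n,{k:np.round(v,3).tolist() for k,v in s.items() if k not in("image","z_map")})
E
```

```text
pics
{'time': 0.0, 'joint_pos': array([-8.16703963e+01,  7.51634142e+00,  8.53282349e+01,  2.77313494e-04,
        8.72627114e+01, -4.89287217e+00]), 'qd': array([ 0.02299652,  0.056662  , -0.05411096,  0.00684225, -0.05197816,
        0.04805394]), 'joint_efforts': array([-1.79344101e-03, -5.69402182e+01, -5.00554955e+01, -3.93965574e-04,
        1.44792034e-02, -7.51290077e-05]), 'tool_pos': array([ 137.18511566, -583.54167624,  230.24159635]), 'tcp_rot': array([-95.04078556,  89.89271193,  98.18167683]), 'ft_force': array([-0.17678528,  1.11391665, -0.77203388]), 'wrist_torque': array([-0.00415331,  0.0134083 , -0.00982159]), 'finger_gap': 85.2625981076644}
scene {'camera_matrix': [[540.539, 0.0, 272.94], [0.0, 540.539, 205.875], [0.0, 0.0, 1.0]], 'eye': [1276.825, 417.851, 1388.16], 'orientation': [-144.792, 0.611, 117.012]}
top {'camera_matrix': [[380.68, 0.0, 275.894], [0.0, 380.68, 212.08], [0.0, 0.0, 1.0]], 'eye': [437.724, -4.923, 1211.169], 'orientation': [-175.824, -0.559, -89.551]}
wrist {'camera_matrix': [[318.111, 0.0, 282.557], [0.0, 318.111, 215.81], [0.0, 0.0, 1.0]], 'mount': [[-0.0, -0.29, 0.957, -142.586], [1.0, -0.0, 0.001, -0.558], [-0.0, 0.957, 0.29, -74.701], [0.0, 0.0, 0.0, 1.0]]}
```

View pics/scene0.png

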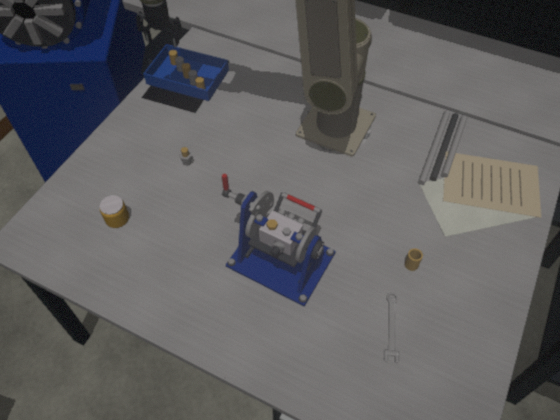

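View pics/top0.png

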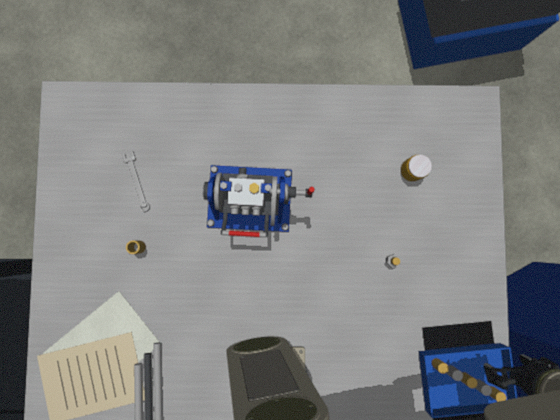

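The top view shows the stand at about pixel (249,199), its red bar at (244,234) facing the robot, and the pin handle at (311,190) on the right (-y) side. The tin (416,168), adaptor (393,261), ferrule (135,247) and spanner (137,180) are all well away. Next I'll measure the stand pose.

```bash
cat > h.py <<'E'
import numpy as np,cv2,pickle
from scipy.spatial.transform import Rotation as R
def rot(rpy): return R.from_euler('xyz',rpy,degrees=True).as_matrix()
def cloud(s,T=None):
    z=s["z_map"]; K=s["camera_matrix"]
    v,u=np.mgrid[:z.shape[0],:z.shape[1]]
    P=np.stack([(u-K[0,2])/K[0,0]*z,(v-K[1,2])/K[1,1]*z,z],-1)
    if T is None: return P@rot(s["orientation"]).T+s["eye"]
    return P@T[:3,:3].T+T[:3,3]
def wristT(s,st):
    T=np.eye(4);T[:3,:3]=rot(st["tcp_rot"]);T[:3,3]=st["tool_pos"]
    return T@s["mount"]
def redmask(im):
    im=im.astype(int); return (im[...,0]>90)&(im[...,0]>2.2*im[...,1])&(im[...,0]>2.2*im[...,2])
E
python3 - <<'E'
from h import *
for n in ["scene","top"]:
    s=pickle.load(open(n+".pkl","rb"));P=cloud(s);m=redmask(s["image"])
    k,l,st,c=cv2.connectedComponentsWithStats(m.astype(np.uint8))
    for i in range(1,k):
        if st[i,4]<12: continue
        q=P[(l==i)&(s["z_map"]>0)]
        print(n,c[i].round(1),st[i,4],np.median(q,0).round(1),q.min(0).round(),q.max(0).round())
    # stand base (blue, z 8..22)
    im=s["image"].astype(int); b=(im[...,2]>60)&(im[...,2]>1.8*im[...,0])&(P[...,2]>5)&(P[...,2]<25)&(P[...,0]<800)&(np.abs(P[...,1])<300)&(P[...,0]>300)
    q=P[b]; print(len(q),np.median(q[:,2]),cv2.minAreaRect(q[:,:2].astype(np.float32)))
    t=P[(P[...,0]>300)&(P[...,0]<700)&(abs(P[...,1])<300)&(P[...,2]<10)]
    print('bench z',np.median(t[:,2]))
E
```

```text
scene [300.1 201.9] 76 [461.   73.  154.7] [454.  34. 147.] [468. 111. 160.]
2129 13.689248660426983 ((575.7333984375, 68.1438980102539), (256.0797119140625, 199.356201171875), 87.21915435791016)
bench z -0.059337064527426264
top [310.8 189.1] 23 [561.7 -98.2 294.4] [ 557. -103.  292.] [567. -91. 297.]
top [243.9 233.3] 129 [455.9  73.1 155.3] [448.  34.  -2.] [465. 115. 161.]
1496 13.763899460910693 ((569.49462890625, 68.7105712890625), (256.8096618652344, 198.09378051757812), 87.31782531738281)
bench z -0.28929159911149327
```

```bash
cat >> h.py <<'E'
YAW=-2.75; O=np.array([571.,69.,0.])
Rs=R.from_euler('z',YAW,degrees=True).as_matrix()
def W(p): return O+Rs@np.array(p,float)
def S(p): return (np.asarray(p)-O)@Rs
def state():
    from bench import sensors
    st=sensors.sense(); A=rot(st["tcp_rot"]); g=st["tool_pos"]-19*A[:,0]*-1*-1
    return st,A
def plan(target_stand=None,jaw=None,tcp_world=None):
    """tool moves (cm, deg): target TCP in stand frame, tool down, jaw axis (stand vec)"""
    st,A=state()
    t=W(target_stand)
    x=np.array([0,0,-1.]); best=None
    if jaw is None: B=A
    else:
        c=[]
        for s in(1,-1):
            y=s*Rs@np.array(jaw,float); B=np.column_stack([x,y,np.cross(x,y)])
            c.append((R.from_matrix(A.T@B).magnitude(),B,s))
        c.sort(key=lambda q:q[0])
        for q in c: print('option sign',q[2],'rotvec',R.from_matrix(A.T@q[1]).as_rotvec(degrees=True).round(2))
        B=c[0][1]
    d=t-st["tool_pos"]
    print('time',st['time'],'tcp',st['tool_pos'].round(1),'stand',S(st['tool_pos']).round(1),'F',st['ft_force'].round(1),'gap',st['finger_gap'])
    print('A cols',A.round(3).tolist())
    print('d world mm',d.round(1),' d tool cm (now axes)',(A.T@d/10).round(2),' (target axes)',(B.T@d/10).round(2))
E
python3 -c "
from h import *
print(W((0,-168,268)),W((-115,0,150)))
plan((0,-168,330),(0,1,0))"
```

```text
[562.93967441 -98.80652893 268.        ] [456.13243555  74.51748478 150.        ]
option sign -1 rotvec [15.97  0.    0.09]
option sign 1 rotvec [-1.6403e+02 -1.2000e-01  1.0000e-02]
time 0.15 tcp [ 137.2 -583.6  230.5] stand [-402.  -672.7  230.5] F [ 0.2 -0.8  0.5] gap 85.56036048706864
A cols [[-0.0, 0.229, -0.973], [0.001, -0.973, -0.229], [-1.0, -0.002, -0.0]]
d world mm [425.7 484.8  99.5]  d tool cm (now axes) [ -9.89 -37.47 -52.54]  (target axes) [ -9.95 -50.47 -40.2 ]
```

Request:
drive_tool:
  moves: [-3.3, 0, 0, 5.32, 0, 0, -3.3, 0, 0, 5.32, 0, 0, -3.3, 0, 0, 5.32, 0, 0, 0, -2.97, -2.365, 0, 0, 0, 0, -2.97, -2.365, 0, 0, 0, 0, -2.97, -2.365, 0, 0, 0, 0, -2.97, -2.365, 0, 0, 0, 0, -2.97, -2.365, 0, 0, 0, 0, -2.97, -2.365, 0, 0, 0, 0, -2.97, -2.365, 0, 0, 0, 0, -2.97, -2.365, 0, 0, 0, 0, -2.97, -2.365, 0, 0, 0, 0, -2.97, -2.365, 0, 0, 0, 0, -2.97, -2.365, 0, 0, 0, 0, -2.97, -2.365, 0, 0, 0, 0, -2.97, -2.365, 0, 0, 0, 0, -2.97, -2.365, 0, 0, 0, 0, -2.97, -2.365, 0, 0, 0, 0, -2.97, -2.365, 0, 0, 0, 0, -2.97, -2.365, 0, 0, 0]
  hand: 8

```text
time: 1.82
tool_pos: [563.8, -97.1, 330.0]
tcp_rot: [-5.4, 90.0, 171.9]
ft_force: [0.4, -0.2, 0.0]
finger_gap: 80.2
```

```bash
cat > w.py <<'E'
import sys
from h import *
from bench import snapshot
plan((0,-168,249),(0,1,0))
st,A=state(); s=snapshot("wrist"); P=cloud(s,wristT(s,st)); m=redmask(s["image"])&(s["z_map"]>0)
cv2.imwrite(f"pics/{sys.argv[1]}.png",s["image"][:,:,::-1]); np.save("P.npy",P)
k,l,q,c=cv2.connectedComponentsWithStats(m.astype(np.uint8))
for i in range(1,k):
    if q[i,4]>40:
        p=S(P[(l==i)]); print(c[i].round(),q[i,4],'stand med',np.median(p,0).round(1),np.percentile(p,2,0).round(1),np.percentile(p,98,0).round(1))
E
python3 w.py w1
```

```text
option sign -1 rotvec [0.02 0.02 0.  ]
option sign 1 rotvec [-1.7998e+02 -0.0000e+00  3.0000e-02]
time 1.8167 tcp [563.8 -97.1 330. ] stand [   0.8 -166.3  330. ] F [ 0.4 -0.2  0. ] gap 80.20363811790772
A cols [[-0.0, -0.048, -0.999], [0.0, -0.999, 0.048], [-1.0, -0.0, 0.0]]
d world mm [ -0.9  -1.7 -81. ]  d tool cm (now axes) [8.1  0.17 0.08]  (target axes) [8.1  0.17 0.08]
[287. 238.] 851 stand med [   5.2 -168.3  290. ] [  -5.2 -174.5  247.5] [   7.8 -161.7  295.8]
[125. 293.] 595 stand med [-111.5   11.5  154.8] [-119.4 -112.3  149.6] [  8.5  39.9 359.3]
```

View pics/w1.png

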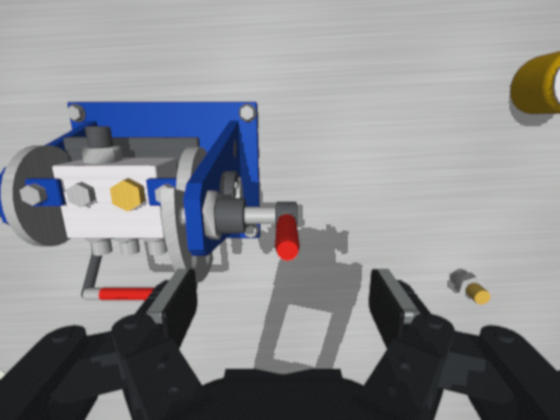

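The wrist image shows the handle at (287,238), between the fingers, which agrees with the pose estimate. I'll narrow the jaws, go down and grip.

Request:
drive_tool:
  moves: [0, 0.17, 0.08, 0, 0, 0, 0, 0, 0, 0, 0, 0, 0, 0, 0, 0, 0, 0, 0, 0, 0, 0, 0, 0, 0, 0, 0, 0, 0, 0, 2, 0, 0, 0, 0, 0, 2, 0, 0, 0, 0, 0, 2, 0, 0, 0, 0, 0, 2, 0, 0, 0, 0, 0, 0.1, 0, 0, 0, 0, 0, 0, 0, 0, 0, 0, 0]
  hand: 4.5

```text
time: 2.78
tool_pos: [561.0, -101.0, 248.3]
tcp_rot: [-12.0, 89.8, 165.2]
ft_force: [-0.1, -0.1, 0.2]
finger_gap: 45.0
```

Request:
drive_tool:
  moves: [0, 0, 0, 0, 0, 0, 0, 0, 0, 0, 0, 0, 0, 0, 0, 0, 0, 0, 0, 0, 0, 0, 0, 0, 0, 0, 0, 0, 0, 0, 0, 0, 0, 0, 0, 0]
  hand: 0
  grip_force: 40

```text
time: 3.28
tool_pos: [563.0, -100.9, 251.5]
tcp_rot: [165.0, 89.8, -17.8]
ft_force: [-1.1, -0.9, 6.5]
finger_gap: 15.0
```

Request:
drive_tool:
  moves: [0, 0.5, 0, 0, 0, 0, 0, 0.5, 0, 0, 0, 0, 0, 0.5, 0, 0, 0, 0, 0, 0.5, 0, 0, 0, 0, 0, 0.5, 0, 0, 0, 0, 0, 0.5, 0, 0, 0, 0, 0, 0.3, 0, 0, 0, 0, 0, 0.3, 0, 0, 0, 0, 0, 0, 0, 0, 0, 0, 0, 0, 0, 0, 0, 0]

```text
time: 4.12
tool_pos: [561.3, -136.6, 251.5]
tcp_rot: [172.2, 89.8, -10.5]
ft_force: [-1.7, 1.1, 6.4]
finger_gap: 14.6
```

```bash
python3 w.py w2
```

```text
option sign -1 rotvec [ 0.02 -0.19 -0.03]
option sign 1 rotvec [-1.7998e+02  4.0000e-02 -2.9000e-01]
time 4.1167 tcp [ 561.3 -136.6  251.5] stand [ 2.000e-01 -2.059e+02  2.515e+02] F [-1.7  1.1  6.4] gap 14.606272018825651
A cols [[0.003, -0.048, -0.999], [-0.001, -0.999, 0.048], [-1.0, 0.0, -0.003]]
d world mm [ 1.6 37.8 -2.5]  d tool cm (now axes) [ 0.25 -3.79  0.02]  (target axes) [ 0.25 -3.79  0.02]
[282. 303.] 2841 stand med [   5.6 -204.9  286.2] [  -4.5 -211.9  245.2] [   7.9 -198.4  295.7]
[ 51. 339.] 1334 stand med [-111.7    1.2  154.9] [-118.9  -40.3  149.4] [-107.9   39.6  156.8]
```

View pics/w2.png

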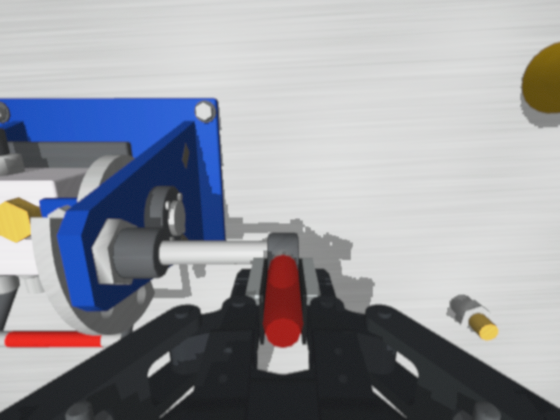

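Pin drawn about 37 mm: handle at stand y ≈ -205. Release and go up.

Request:
drive_tool:
  moves: [0, 0, 0, 0, 0, 0, 0, 0, 0, 0, 0, 0, 0, 0, 0, 0, 0, 0, 0, 0, 0, 0, 0, 0, 0, 0, 0, 0, 0, 0, -2.5, 0, 0, 0, 0, 0, -2.5, 0, 0, 0, 0, 0, -2.5, 0, 0, 0, 0, 0, -2.5, 0, 0, 0, 0, 0, 0, 0, 0, 0, 0, 0]
  hand: 4.5

```text
time: 5.0
tool_pos: [562.0, -137.1, 355.8]
tcp_rot: [163.7, 89.5, -19.0]
ft_force: [0.3, -0.2, 1.7]
finger_gap: 45.1
```

```bash
python3 -c "
from h import *
plan((-114,0,350),(1,0,0))
st,_=state();print(st['joint_pos'].round(1))"
```

```text
option sign 1 rotvec [-89.99  -0.26  -0.48]
option sign -1 rotvec [90.01 -0.48  0.26]
time 5.0 tcp [ 562.  -137.1  355.8] stand [   0.9 -206.3  355.8] F [ 0.3 -0.2  1.7] gap 45.05243681579847
A cols [[0.008, -0.048, -0.999], [-0.003, -0.999, 0.048], [-1.0, 0.002, -0.008]]
d world mm [-104.8  211.6   -5.8]  d tool cm (now axes) [  0.43 -20.64  11.49]  (target axes) [  0.58 -11.49 -20.63]
[-18.8   2.7  77.5  -0.   99.3  73.9]
```

Request:
drive_tool:
  moves: [0, -3.44, 1.915, 0, 0, 0, 0, -3.44, 1.915, 0, 0, 0, 0, -3.44, 1.915, 0, 0, 0, 0, -3.44, 1.915, 0, 0, 0, 0, -3.44, 1.915, 0, 0, 0, 0, -3.44, 1.915, 0, 0, 0, 0, 0, 0, -6.92, 0, 0, 0, 0, 0, -6.92, 0, 0, 0, 0, 0, -6.92, 0, 0, 0, 0, 0, -6.92, 0, 0, 0, 0, 0, -6.92, 0, 0, 0, 0, 0, -6.92, 0, 0, 0, 0, 0, -6.92, 0, 0, 0, 0, 0, -6.92, 0, 0, 0, 0, 0, -6.92, 0, 0, 0, 0, 0, -6.92, 0, 0, 0, 0, 0, -6.92, 0, 0, 0, 0, 0, -6.92, 0, 0, 0, 0, 0, -6.92, 0, 0]

```text
time: 6.58
tool_pos: [455.4, 75.0, 348.9]
tcp_rot: [-81.3, 90.0, -173.8]
ft_force: [-1.0, 0.5, 1.1]
finger_gap: 44.9
```

Request:
drive_tool:
  moves: [0, 0, 0, 0, 0, 0, 0, 0, 0, 0, 0, 0]
  hand: 3.6

```text
time: 6.75
tool_pos: [455.4, 75.1, 349.0]
tcp_rot: [-82.1, 90.0, -175.1]
ft_force: [-0.3, 0.2, -1.4]
finger_gap: 36.4
```

```bash
sed -i 's/^plan.*/plan((-114,0,131),(1,0,0))/' w.py; python3 w.py w3
```

```text
option sign 1 rotvec [-0.25  0.    0.02]
option sign -1 rotvec [ 1.7975e+02  3.0000e-02 -0.0000e+00]
time 6.75 tcp [455.4  75.1 349. ] stand [-115.8    0.5  349. ] F [-0.3  0.2 -1.4] gap 36.405550736523345
A cols [[-0.0, 0.999, -0.052], [-0.0, -0.052, -0.999], [-1.0, -0.0, 0.0]]
d world mm [   1.8   -0.6 -218. ]  d tool cm (now axes) [21.8   0.19  0.05]  (target axes) [21.8   0.18  0.05]
[282. 191.] 874 stand med [-115.6    1.2  155.3] [-121.4  -40.6  152.2] [-109.1   39.5  157.3]
[401. 410.] 84 stand med [ 2.000e-01 -1.976e+02  2.488e+02] [  -4.6 -199.4  241.6] [   4.8 -196.1  257.1]
```

View pics/w3.png

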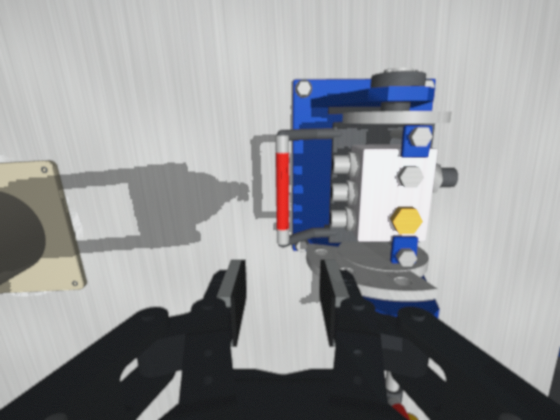

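The bar runs along column 282, midway between the fingers (238 and 325). Descend and grip.

Request:
drive_tool:
  moves: [3.6, 0.08, 0, -0.25, 0, 0, 3.6, 0, 0, 0, 0, 0, 3.6, 0, 0, 0, 0, 0, 3.6, 0, 0, 0, 0, 0, 2.4, 0, 0, 0, 0, 0, 2.0, 0, 0, 0, 0, 0, 2.0, 0, 0, 0, 0, 0, 1.0, 0, 0, 0, 0, 0, 0, 0, 0, 0, 0, 0, 0, 0, 0, 0, 0, 0]

```text
time: 7.63
tool_pos: [456.1, 75.0, 131.5]
tcp_rot: [-87.1, 90.0, -179.7]
ft_force: [-0.1, -0.4, 0.4]
finger_gap: 35.7
```

Request:
drive_tool:
  moves: [0, 0, 0, 0, 0, 0, 0, 0, 0, 0, 0, 0, 0, 0, 0, 0, 0, 0, 0, 0, 0, 0, 0, 0, 0, 0, 0, 0, 0, 0]
  hand: 0
  grip_force: 30

```text
time: 8.05
tool_pos: [454.9, 75.2, 131.9]
tcp_rot: [-90.1, 89.8, 177.4]
ft_force: [-10.5, 0.9, 3.3]
finger_gap: 12.9
```

```bash
python3 -c "
from h import *
plan((-115,0,131),(1,0,0))
import math
p=None
for k in range(0,13):
    t=math.radians(45)*k/12
    q=(-115*math.cos(t),150+115*math.sin(t))
    if p: print(k, 'x_tool',round(-(q[1]-p[1])/10,2),'y_tool',round((q[0]-p[0])/10,2))
    p=q
"
```

```text
option sign 1 rotvec [0.21 0.   0.18]
option sign -1 rotvec [-179.79   -0.28    0.  ]
time 8.05 tcp [454.9  75.2 131.9] stand [-116.3    0.6  131.9] F [-10.5   0.9   3.3] gap 12.94098306101433
A cols [[-0.003, 0.999, -0.044], [0.0, -0.044, -0.999], [-1.0, -0.003, -0.0]]
d world mm [ 1.3 -0.7 -0.9]  d tool cm (now axes) [0.09 0.13 0.06]  (target axes) [0.09 0.13 0.06]
1 x_tool -0.75 y_tool 0.02
2 x_tool -0.75 y_tool 0.07
3 x_tool -0.74 y_tool 0.12
4 x_tool -0.73 y_tool 0.17
5 x_tool -0.72 y_tool 0.22
6 x_tool -0.7 y_tool 0.27
7 x_tool -0.69 y_tool 0.31
8 x_tool -0.66 y_tool 0.35
9 x_tool -0.64 y_tool 0.4
10 x_tool -0.61 y_tool 0.44
11 x_tool -0.58 y_tool 0.48
12 x_tool -0.55 y_tool 0.51
```

Request:
drive_tool:
  moves: [-0.75, 0.02, 0, 0, 0, 0, -0.75, 0.07, 0, 0, 0, 0, -0.74, 0.12, 0, 0, 0, 0, -0.73, 0.17, 0, 0, 0, 0, -0.72, 0.22, 0, 0, 0, 0, -0.7, 0.27, 0, 0, 0, 0, -0.69, 0.31, 0, 0, 0, 0, -0.66, 0.35, 0, 0, 0, 0, -0.64, 0.4, 0, 0, 0, 0, -0.61, 0.44, 0, 0, 0, 0, -0.58, 0.48, 0, 0, 0, 0, -0.55, 0.51, 0, 0, 0, 0, 0, 0, 0, 0, 0, 0, 0, 0, 0, 0, 0, 0, 0, 0, 0, 0, 0, 0]

```text
time: 9.3
tool_pos: [484.3, 73.9, 215.5]
tcp_rot: [-87.0, 89.3, -179.5]
ft_force: [-44.5, -0.8, 31.4]
finger_gap: 12.6
```

```bash
sed -i 's/^plan.*/plan((-81.3,0,212.3),(1,0,0))/' w.py; python3 w.py w4; python3 - <<'E'
from h import *
from bench import snapshot
s=snapshot("scene"); cv2.imwrite("pics/s4.png",cv2.resize(s["image"][100:320,150:400,::-1],None,fx=2.6,fy=2.6))
E
```

```text
option sign 1 rotvec [0.26 0.04 0.68]
option sign -1 rotvec [-1.7974e+02 -1.0600e+00  6.0000e-02]
time 9.3 tcp [484.3  73.9 215.5] stand [-86.8   0.7 215.5] F [-44.5  -0.8  31.4] gap 12.587475334224692
A cols [[-0.012, 0.999, -0.044], [-0.0, -0.044, -0.999], [-1.0, -0.012, 0.001]]
d world mm [ 5.5 -1.  -3.2]  d tool cm (now axes) [0.31 0.56 0.08]  (target axes) [0.32 0.55 0.07]
[282. 286.] 5024 stand med [-86.1   6.7 233.1] [-92.7 -39.2 229.3] [-79.7  40.8 234.9]
```

View pics/s4.png

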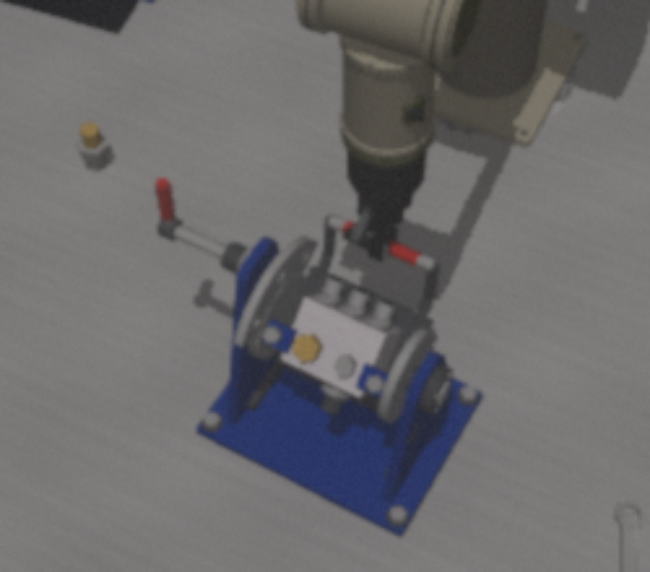

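View pics/w4.png

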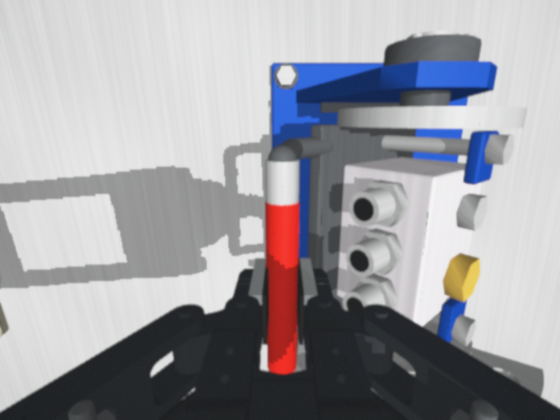

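The scene crop shows the cradle near 45° with the pin still out. The wrist force is high (54 N radially), and the bar has crept towards the fingertips. I'll open to relieve the force, back up, and measure the tilt.

Request:
drive_tool:
  moves: [0, 0, 0, 0, 0, 0, 0, 0, 0, 0, 0, 0, 0, 0, 0, 0, 0, 0, 0, 0, 0, 0, 0, 0, 0, 0, 0, 0, 0, 0]
  hand: 3.8

```text
time: 9.82
tool_pos: [490.4, 73.5, 213.1]
tcp_rot: [94.1, 89.9, 1.6]
ft_force: [0.5, 0.6, -1.5]
finger_gap: 38.0
```

Request:
drive_tool:
  moves: [-3, 0, 0, 0, 0, 0, -3.5, 0, 0, 0, 0, 0, -3.5, 0, 0, 0, 0, 0, -2, 0, 0, 0, 0, 0, 0, 0, 0, 0, 0, 0, 0, 0, 0, 0, 0, 0]

```text
time: 10.32
tool_pos: [490.8, 73.5, 334.2]
tcp_rot: [94.8, 89.8, 2.3]
ft_force: [0.2, 0.4, 0.1]
finger_gap: 37.8
```

```bash
python3 w.py w5
```

```text
option sign 1 rotvec [ 0.22 -0.02 -0.21]
option sign -1 rotvec [-1.7978e+02  3.2000e-01 -3.0000e-02]
time 10.3167 tcp [490.8  73.5 334.2] stand [-80.3   0.7 334.2] F [0.2 0.4 0.1] gap 37.84459497331102
A cols [[0.004, 0.999, -0.044], [0.0, -0.044, -0.999], [-1.0, 0.004, -0.0]]
d world mm [  -1.    -0.6 -121.9]  d tool cm (now axes) [12.19 -0.14  0.07]  (target axes) [12.19 -0.1   0.07]
[274. 214.] 1635 stand med [-86.    3.4 233. ] [-92.4 -40.4 229.5] [-79.6  40.2 235. ]
```

View pics/w5.png

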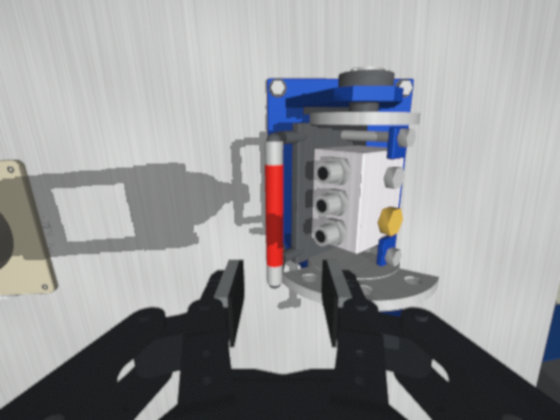

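```bash
cat > ang.py <<'E'
from h import *
from scipy.optimize import least_squares
def bar(P,m,n=''):
    p=S(P[m]); p=p[(abs(p[:,1])<38)&(p[:,2]>120)]
    c=np.median(p,0)
    def f(q): return np.hypot(p[:,0]-q[0],p[:,2]-q[1])-7.5
    r=least_squares(f,[c[0],c[2]-6],loss='soft_l1').x
    print(n,'bar centre',r.round(1),'r',np.hypot(r[0],r[1]-150).round(1),'tilt deg',np.degrees(np.arctan2(r[1]-150,-r[0])).round(2))
def plane(P,box,n=''):
    u0,v0,u1,v1=box; p=S(P[v0:v1,u0:u1].reshape(-1,3)); 
    rng=np.random.default_rng(0);best=None
    for _ in range(200):
        a=p[rng.choice(len(p),3,False)]; w=np.cross(a[1]-a[0],a[2]-a[0]); w/=np.linalg.norm(w)+1e-9
        k=abs((p-a[0])@w)<1.5
        if best is None or k.sum()>best.sum(): best=k
    q=p[best]; w=np.linalg.svd(q-q.mean(0))[2][2]; w*=np.sign(w[2])
    print(n,'plane n',w.round(3),best.mean().round(2),'tilt of normal from z',np.degrees(np.arctan2(w[0],w[2])).round(2))
E
python3 - <<'E'
from ang import *
from bench import snapshot
P=np.load("P.npy"); im=cv2.imread("pics/w5.png")[:,:,::-1]
bar(P,redmask(im),'wrist'); plane(P,(362,165,382,235),'topface'); plane(P,(340,155,350,240),'portface')
s=snapshot("top");Q=cloud(s);mk=redmask(s["image"]);bar(Q,mk&(Q[...,0]<510)&(s["z_map"]>0),'top')
s=snapshot("scene");Q=cloud(s);mk=redmask(s["image"]);bar(Q,mk&(Q[...,0]<530)&(s["z_map"]>0)&(Q[...,1]>0),'scene')
s=pickle.load(open("scene.pkl","rb"));Q=cloud(s);mk=redmask(s["image"]);bar(Q,mk&(Q[...,0]<510)&(s["z_map"]>0),'scene level')
E
```

```text
wrist bar centre [-86.4 226.4] r 115.3 tilt deg 41.52
topface plane n [0.665 0.003 0.747] 0.98 tilt of normal from z 41.69
portface plane n [0.52  0.064 0.852] 0.49 tilt of normal from z 31.39
  return _methods._mean(a, axis=axis, dtype=dtype,
  ret = um.true_divide(
Traceback (most recent call last):
  File "ang.py", line 7, in bar
    r=least_squares(f,[c[0],c[2]-6],loss='soft_l1').x
      ~~~~~~~~~~~~~^^^^^^^^^^^^^^^^^^^^^^^^^^^^^^^^
ValueError: Initial guess is outside of provided bounds
```

Request:
drive_tool:
  moves: [3, -0.61, 0, 0.2, 0, 0, 3, 0, 0, 0, 0, 0, 3, 0, 0, 0, 0, 0, 2, 0, 0, 0, 0, 0, 1.68, 0, 0, 0, 0, 0, 0, 0, 0, 0, 0, 0]

```text
time: 10.92
tool_pos: [480.1, 73.6, 199.3]
tcp_rot: [-84.8, 89.4, -177.5]
ft_force: [-1.5, 0.4, -0.6]
finger_gap: 37.8
```

Request:
drive_tool:
  moves: [0, 0, 0, 0, 0, 0, 0, 0, 0, 0, 0, 0, 0, 0, 0, 0, 0, 0, 0, 0, 0, 0, 0, 0, 0, 0, 0, 0, 0, 0]
  hand: 0
  grip_force: 50

```text
time: 11.33
tool_pos: [484.1, 73.8, 206.4]
tcp_rot: [93.3, 89.9, 0.6]
ft_force: [0.8, 0.4, -1.8]
finger_gap: 12.4
```

Request:
drive_tool:
  moves: [-0.14, 0.13, 0, 0, 0, 0, -0.14, 0.13, 0, 0, 0, 0, -0.14, 0.13, 0, 0, 0, 0, -0.14, 0.13, 0, 0, 0, 0, 0, 0, 0, 0, 0, 0, 0, 0, 0, 0, 0, 0]

```text
time: 11.83
tool_pos: [487.8, 73.6, 210.5]
tcp_rot: [-87.4, 89.8, 179.9]
ft_force: [-5.4, -0.1, -6.1]
finger_gap: 12.3
```

```bash
cat > m.py <<'E'
import sys
from ang import *
from bench import snapshot
st,A=state();s=snapshot("wrist");P=cloud(s,wristT(s,st));print(S(st['tool_pos']).round(1),st['ft_force'].round(1),st['finger_gap'].round(1))
cv2.imwrite(f"pics/{sys.argv[1]}.png",s["image"][:,:,::-1]);np.save("P.npy",P)
bar(P,redmask(s["image"])&(s["z_map"]>0),'wrist')
if len(sys.argv)>2: plane(P,tuple(map(int,sys.argv[2].split(','))),'face')
E
python3 m.py w6
```

```text
Traceback (most recent call last):
  File "m.py", line 4, in <module>
    st,A=state();s=snapshot("wrist");P=cloud(s,wristT(s,st));print(S(st['tool_pos']).round(1),st['ft_force'].round(1),st['finger_gap'].round(1))
                                                                                                                      ^^^^^^^^^^^^^^^^^^^^^^
AttributeError: 'float' object has no attribute 'round'
```

```bash
sed -i "s/st\['finger_gap'\].round(1)/st['finger_gap']/" m.py; python3 m.py w6
```

```text
[-83.3   0.6 210.5] [-5.5  0.5 -6.9] 12.364900423975463
wrist bar centre [-82.5 230.6] r 115.3 tilt deg 44.31
```

View pics/w6.png

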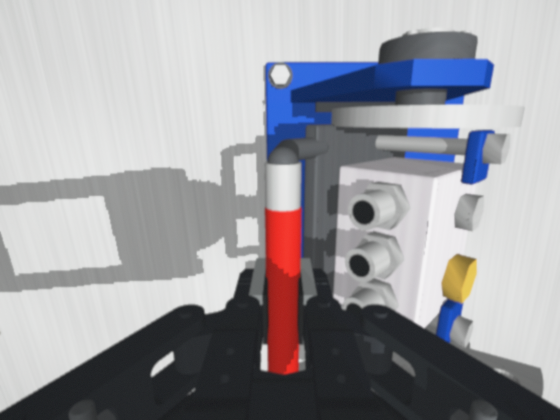

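Request:
drive_tool:
  moves: [-0.1, 0.1, 0, 0, 0, 0, 0, 0, 0, 0, 0, 0, 0, 0, 0, 0, 0, 0]

```text
time: 12.18
tool_pos: [488.4, 73.6, 211.2]
tcp_rot: [-87.3, 89.8, 180.0]
ft_force: [-6.8, 0.3, -7.7]
finger_gap: 12.4
```

```bash
python3 m.py w7 412,185,430,290
```

```text
[-82.7   0.6 211.2] [-6.8  0.3 -7.7] 12.44535215962635
wrist bar centre [-81.9 231.3] r 115.4 tilt deg 44.79
face plane n [-0.652 -0.001  0.758] 0.84 tilt of normal from z -40.69
```

Request:
drive_tool:
  moves: [0, 0, 0, 0, 0, 0, 0, 0, 0, 0, 0, 0, 0, 0, 0, 0, 0, 0, 0, 0, 0, 0, 0, 0, 0, 0, 0, 0, 0, 0]
  hand: 3.8

```text
time: 12.65
tool_pos: [490.5, 73.5, 213.1]
tcp_rot: [94.2, 89.9, 1.5]
ft_force: [0.8, 0.9, 0.0]
finger_gap: 37.9
```

Request:
drive_tool:
  moves: [-3, 0, 0, 0, 0, 0, -3.5, 0, 0, 0, 0, 0, -3.5, 0, 0, 0, 0, 0, -4, 0, 0, 0, 0, 0, 0, 0, 0, 0, 0, 0, 0, 0, 0, 0, 0, 0]

```text
time: 13.15
tool_pos: [491.5, 73.6, 356.1]
tcp_rot: [95.3, 89.6, 2.6]
ft_force: [0.4, 0.3, -0.5]
finger_gap: 38.1
```

```bash
python3 m.py w8 362,165,378,235; python3 -c "
from h import *
plan((0,-206,350),(0,1,0))"
```

```text
[-79.6   0.8 356.1] [ 0.4  0.3 -0.5] 38.090028879432396
wrist bar centre [-81.9 231.2] r 115.4 tilt deg 44.76
face plane n [0.705 0.003 0.71 ] 0.9 tilt of normal from z 44.8
option sign 1 rotvec [-89.98   0.12  -0.15]
option sign -1 rotvec [90.02 -0.15 -0.12]
time 13.2 tcp [490.6  73.5 353.6] stand [-80.5   0.7 353.6] F [-0.6 -0.3 -1. ] gap 37.99985469606389
A cols [[0.003, 0.999, -0.048], [0.0, -0.048, -0.999], [-1.0, 0.003, -0.0]]
d world mm [  70.5 -210.3   -3.6]  d tool cm (now axes) [ 0.38  8.04 20.67]  (target axes) [  0.36 -20.67   8.05]
```

View pics/w8.png

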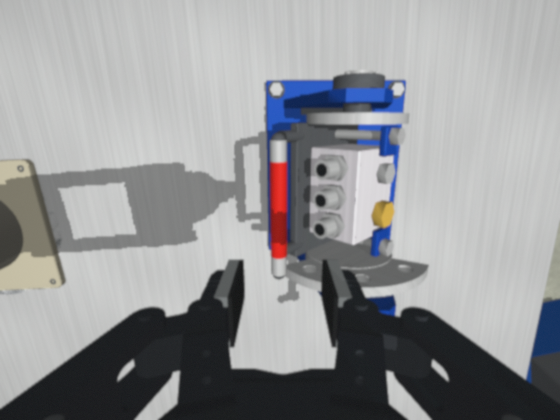

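The bar fit gives a tilt of 44.76° and the manifold top plane gives 44.8°, so the middle hole is aligned. Back to the pin handle.

Request:
drive_tool:
  moves: [0, 1.34, 3.445, 0, 0, 0, 0, 1.34, 3.445, 0, 0, 0, 0, 1.34, 3.445, 0, 0, 0, 0, 1.34, 3.445, 0, 0, 0, 0, 1.34, 3.445, 0, 0, 0, 0, 1.34, 3.445, 0, 0, 0, 0, 0, 0, 6.92, 0, 0, 0, 0, 0, 6.92, 0, 0, 0, 0, 0, 6.92, 0, 0, 0, 0, 0, 6.92, 0, 0, 0, 0, 0, 6.92, 0, 0, 0, 0, 0, 6.92, 0, 0, 0, 0, 0, 6.92, 0, 0, 0, 0, 0, 6.92, 0, 0, 0, 0, 0, 6.92, 0, 0, 0, 0, 0, 6.92, 0, 0, 0, 0, 0, 6.92, 0, 0, 0, 0, 0, 6.92, 0, 0, 0, 0, 0, 6.96, 0, 0]
  hand: 4.5

```text
time: 14.78
tool_pos: [559.8, -136.6, 350.1]
tcp_rot: [-15.5, 89.8, 161.4]
ft_force: [0.1, -0.1, 0.4]
finger_gap: 45.1
```

Request:
drive_tool:
  moves: [0, 0, 0, 0, 0, 0, 0, 0, 0, 0, 0, 0]

```text
time: 14.95
tool_pos: [559.9, -136.6, 350.7]
tcp_rot: [-16.1, 89.9, 161.4]
ft_force: [-0.4, 0.9, -0.4]
finger_gap: 44.9
```

```bash
sed -i 's/^plan.*/plan((0,-205,249),(0,1,0))/' w.py; python3 w.py w9
```

```text
option sign -1 rotvec [0.25 0.13 0.04]
option sign 1 rotvec [-1.7975e+02 -6.0000e-02  2.0000e-01]
time 14.95 tcp [ 559.9 -136.6  350.7] stand [  -1.2 -205.9  350.7] F [-0.4  0.9 -0.4] gap 44.88132563061677
A cols [[-0.002, -0.044, -0.999], [0.001, -0.999, 0.044], [-1.0, -0.001, 0.002]]
d world mm [   1.2    0.8 -101.7]  d tool cm (now axes) [10.17 -0.08 -0.14]  (target axes) [10.17 -0.09 -0.12]
[283. 225.] 669 stand med [   5.2 -205.4  291.5] [  -5.1 -211.4  248.7] [   8.  -198.8  295.9]
[ 58. 293.] 1265 stand med [-78.4  -1.5 237.4] [-85.6 -41.  232.6] [-74.2  39.8 239.6]
```

View pics/w9.png

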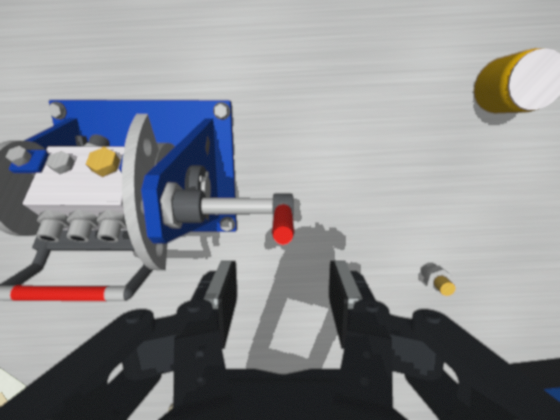

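Handle at (283,225), centred between the jaws. Descend and grip.

Request:
drive_tool:
  moves: [2, -0.05, -0.12, 0.25, 0, 0, 2, 0, 0, 0, 0, 0, 2, 0, 0, 0, 0, 0, 2, 0, 0, 0, 0, 0, 2.1, 0, 0, 0, 0, 0, 0, 0, 0, 0, 0, 0]

```text
time: 15.5
tool_pos: [559.1, -135.5, 245.5]
tcp_rot: [-15.8, 89.5, 161.4]
ft_force: [-0.7, 1.0, -2.7]
finger_gap: 44.9
```

Request:
drive_tool:
  moves: [0, 0, 0, 0, 0, 0, 0, 0, 0, 0, 0, 0, 0, 0, 0, 0, 0, 0, 0, 0, 0, 0, 0, 0, 0, 0, 0, 0, 0, 0]
  hand: 0
  grip_force: 40

```text
time: 15.92
tool_pos: [562.3, -136.6, 253.1]
tcp_rot: [163.1, 89.9, -19.9]
ft_force: [-1.5, -0.7, 4.9]
finger_gap: 14.8
```

Request:
drive_tool:
  moves: [0, -0.4, 0, 0, 0, 0, 0, -0.4, 0, 0, 0, 0, 0, -0.4, 0, 0, 0, 0, 0, -0.4, 0, 0, 0, 0, 0, 0, 0, 0, 0, 0]

```text
time: 16.33
tool_pos: [563.0, -120.4, 253.1]
tcp_rot: [152.0, 89.8, -31.0]
ft_force: [-2.6, -1.6, 6.8]
finger_gap: 14.8
```

Request:
drive_tool:
  moves: [0, -0.4, 0, 0, 0, 0, 0, -0.4, 0, 0, 0, 0, 0, 0, 0, 0, 0, 0]

```text
time: 16.58
tool_pos: [563.4, -112.5, 253.1]
tcp_rot: [150.8, 89.8, -32.2]
ft_force: [-1.4, -1.1, 6.6]
finger_gap: 14.8
```

Request:
drive_tool:
  moves: [0, -0.4, 0, 0, 0, 0, 0, -0.4, 0, 0, 0, 0, 0, -0.3, 0, 0, 0, 0, 0, 0, 0, 0, 0, 0]

```text
time: 16.92
tool_pos: [563.9, -101.5, 253.1]
tcp_rot: [149.4, 89.9, -33.5]
ft_force: [-2.9, -2.0, 6.9]
finger_gap: 14.8
```

Request:
drive_tool:
  moves: [0, -0.2, 0, 0, 0, 0, 0, -0.2, 0, 0, 0, 0, 0, 0, 0, 0, 0, 0, 0, 0, 0, 0, 0, 0]

```text
time: 17.25
tool_pos: [564.0, -99.7, 253.1]
tcp_rot: [119.1, 89.7, -63.9]
ft_force: [-2.9, -10.3, 6.4]
finger_gap: 14.8
```

The pin met a stop at y = -99.7 with reaction -10 N, which matches the home position. Release, back up, and check.

Request:
drive_tool:
  moves: [0, -0.1, 0, 0, 0, 0, 0, 0, 0, 0, 0, 0]

```text
time: 17.42
tool_pos: [564.0, -99.7, 253.1]
tcp_rot: [113.1, 89.6, -70.0]
ft_force: [-3.9, -15.8, 5.4]
finger_gap: 15.3
```

Request:
drive_tool:
  moves: [0, 0.2, 0, 0, 0, 0, 0, 0, 0, 0, 0, 0, 0, 0, 0, 0, 0, 0, 0, 0, 0, 0, 0, 0, 0, 0, 0, 0, 0, 0, 0, 0, 0, 0, 0, 0]
  hand: 4.5

```text
time: 17.92
tool_pos: [563.6, -98.0, 251.2]
tcp_rot: [-48.5, 90.0, 128.6]
ft_force: [0.3, 0.4, -0.4]
finger_gap: 45.4
```

Request:
drive_tool:
  moves: [-2, 0, 0, 0, 0, 0, -3, 0, 0, 0, 0, 0, -3, 0, 0, 0, 0, 0, -3, 0, 0, 0, 0, 0, -2, 0, 0, 0, 0, 0, 0, 0, 0, 0, 0, 0, 0, 0, 0, 0, 0, 0]

```text
time: 18.5
tool_pos: [564.3, -98.4, 383.0]
tcp_rot: [170.0, 89.8, -13.0]
ft_force: [-0.5, -0.0, 0.1]
finger_gap: 44.9
```

```bash
sed -i 's/^plan.*/plan((0,-168,249),(0,1,0))/' w.py; python3 w.py w10; python3 - <<'E'
from ang import *
from bench import snapshot
P=np.load("P.npy"); im=cv2.imread("pics/w10.png")[:,:,::-1]
m=redmask(im); m[:,200:]=0; bar(P,m,'wrist')
a=pickle.load(open("top.pkl","rb"));b=snapshot("top")
cv2.imwrite("pics/top10.png",b["image"][:,:,::-1])
s=snapshot("scene"); cv2.imwrite("pics/s10.png",cv2.resize(s["image"][100:320,150:400,::-1],None,fx=2.6,fy=2.6))
for n,(u,v) in dict(tin=(416,168),adaptor=(393,261),ferrule=(135,247),spanner=(137,180)).items():
    h=35; A_=a["image"][v-h:v+h,u-h:u+h]; c=20
    r=cv2.matchTemplate(b["image"][v-h:v+h,u-h:u+h],A_[h-28:h+28,h-28:h+28],cv2.TM_CCOEFF_NORMED)
    print(n,cv2.minMaxLoc(r)[1],np.array(cv2.minMaxLoc(r)[3])-7)
E
```

```text
option sign -1 rotvec [-0.21 -0.19 -0.03]
option sign 1 rotvec [ 1.7979e+02 -5.0000e-02  3.0000e-01]
time 18.5 tcp [564.3 -98.4 383. ] stand [   1.3 -167.5  383. ] F [-0.5 -0.   0.1] gap 44.931096767828826
A cols [[0.003, -0.052, -0.999], [-0.001, -0.999, 0.052], [-1.0, 0.001, -0.003]]
d world mm [  -1.3   -0.4 -134. ]  d tool cm (now axes) [13.4   0.04  0.18]  (target axes) [13.4   0.05  0.13]
[284. 216.] 473 stand med [   4.9 -168.1  292.2] [  -5.2 -174.3  251. ] [   7.9 -162.2  295.8]
[118. 281.] 1044 stand med [-78.5  -1.1 237.5] [-85.7 -40.6 232.8] [-74.   39.6 239.5]
wrist bar centre [-81.5 231.1] r 115.0 tilt deg 44.85
tin 0.7715762257575989 [0 0]
adaptor 0.6267953515052795 [0 0]
ferrule 0.9919306635856628 [0 0]
spanner 0.919252336025238 [0 0]
```

View pics/w10.png

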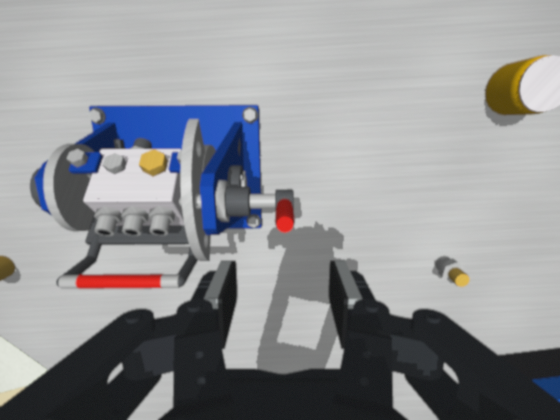

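View pics/s10.png

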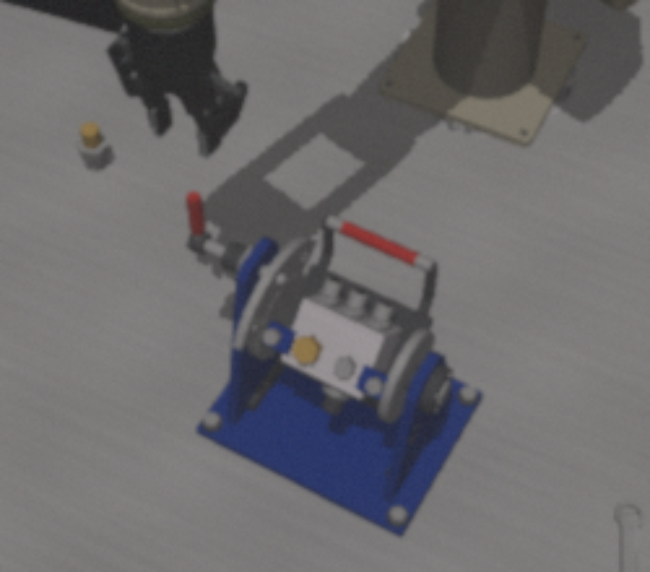

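The handle is back at stand y = -168.1 (it was -168.3 when home at the start), the tilt is 44.85°, the gripper is clear of everything, and the bystanders haven't moved. Handing in.

```bash
python3 -c "
from bench import r
print(r.hand_in())"
```

```text
the job is handed in; nothing more can be done
None
```

The cradle is at the 45° station with the pin pushed home in the middle hole, and I handed the job in at about 18.7 s. The hand-in gives no verdict, so these are my own last checks:

| Check | Reading |
|---|---|
| Cradle tilt | 44.85° (0.783 rad) from the red bar after pinning; the manifold's top face gave 44.8° just before |
| Pin | Handle at stand y = -168.1 mm, against -168.3 mm when home at the start; it met a firm stop when pushed |
| Robot | Gripper open and clear of everything, wrist force about 0 N |
| Bystanders | No shift of any of the four in the top view |

- **First swing fell short:** the bar crept in the grip and the cradle stopped at 41.6°, with about 54 N at the wrist (limit 120 N). I let go, gripped the bar again and brought it to 44.8° before inserting the pin.
- **Weaker image matches:** the before-and-after match was poorer for the tin (0.77) and the adaptor (0.63). I put this down to the arm and its shadow, but did not check further. Both still matched best at zero shift.
- **One discarded reading:** one fit to the manifold's face, taken while the gripper still held the bar, disagreed. I took it to have mixed two faces and did not use it.

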